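# Refit a cartridge fuse in the garage's fuse base and switch on

### The arm

A 6-joint arm with a two-finger parallel gripper is mounted at the origin on the work surface. World frame = base frame: x ahead of the robot, y to its left, z up, the work surface at z = 0. Lengths are in m, angles in rad, forces in N, time in s.
With the tool pointing down it reaches from about 0.3 to 0.875 m from the base axis. Payload 6.4 kg.
Tool frame: the origin (TCP) lies at the very end of the fingers, on their centre line; the grasp point (between the pads) lies 19 mm behind it; z points along the fingers, y is the line along which they close (so a half turn about z gives the same grasp; the last joint's range is limited). The gripper opens to 85 mm and grips with 20 to 120 N. Pads are 22 mm wide; open, the fingers measure 114 mm over their backs; the gripper's body (76 mm by 85 mm) begins 54 mm behind the grasp point. The pads swing forward as they close: fully open they stand 13 mm farther back than shut.
Start: joints at [0.897, 0.181, 1.607, -0, 1.354, -0.206], TCP at [0.259, 0.513, 0.231] pointing down, gripper open.
Joint ranges: [-2.99, 2.99], [-0.89, 2.07], [0.3, 2.58], [-1.14, 4.28], [0, 2.63], [-3.12, 3.12]. Speed limits (rad/s): [2.57, 2.57, 3.01, 3.14, 3.14, 3.14].

### API

Orientations are given as a unit quaternion [w, x, y, z].
In Python, from bench import ctrl gives the robot as it stands.
- The arm moves only by the tool jog_arm, never from a script. Its argument "series" is a list that holds one entry, the list of rows, each a list of 7 numbers: the shift along the tool's x, y, z in mm, then the turn, a rotation vector about the tool's x, y, z in rad, then the finger opening in mm, from 0 to 85.4. In form: [[[tx, ty, tz, rx, ry, rz, gripper], ...]]. A call has exactly 10 rows; each row shifts and turns the commanded pose from where the row before left it, along the tool's axes as they then stand; what a row does not reach is not made up. A row lasts 1/10 s, in which the tool goes at most 50 mm and 8.59 degrees, less where a joint would pass 70% of its speed; a pose out of reach is approached as far as the arm can. A call with a gripper value outside its range is refused whole. The fingers move at their own pace and stop on an object; the grip force is fixed at half the most. Time passes only in rows, so rows that do not move let the fingers close, or fill a call up. It gives the time, the measured TCP pose, the force, the opening and the grip force at its end, in the units of the state.
- ctrl.get_obs(): the state, without advancing time (a new reading comes with each control period).
- ctrl.camera(name): name is "scene" or "top"; returns a dict with "frame" (384x512x3 uint8, blue, green, red), "z_map" (384x512 float32, m along the optical axis (not along the pixel's ray), 0 where there is no reading), "fx", "fy", "cx", "cy" (pixels), "xyz" and "rotation" of the camera in the world. Camera axes: x right, y down, z forward; pixel columns grow to the right and rows downward; lengths in m; the calibration is good to about 2 mm. A picture is of the moment at which its call begins.
- ctrl.hand_in(): hands the job in; it is judged then, once.
The state is a dict: "time_s": time; "q": joint angles; "dq": joint speeds; "joint_efforts": joint torques, N m; "eef_pos": TCP position; "eef_rot": TCP orientation; "wrist_force": force on the tool from outside, world axes, zero at the start; "torque": the same for the moment, N m; "opening": opening from 0.0 (shut) to 1.0 (fully open); "grasp_force": force on a finger pad.
Only numpy, scipy, OpenCV 4.12 (cv2) and the standard library are available. Lean on these libraries where they do the work, as an engineer would, in place of code of your own. Each camera call takes 0.05 s, during which the arm holds its last target. There are 200 camera calls.

### The job

Take from the wooden rack the fuse that is both full length and full width, and press it down between the two spring clips of the fuse base until both ends have snapped in and it lies fully home; press firmly but never harder than about 30 N, because the ceramic cracks. Only then push the isolator lever all the way over to switch on. Leave the two other fuses in the rack and everything else on the bench where it is.

Things in the scene. Friction and masses are not known exactly. Their poses are not given: they have to be found in the camera images.
- fuse: The fuse to fit: white ceramic bar 26 wide, 26 high, 78 long, with steel end tabs sticking out 6 mm at each end near its top (90 mm over all), chamfered below and above; 140 g nominal. Lies level, right way up, in one of the rack's three places (at random); same either way round. Origin at the bar's centre (13 mm above its underside), y along its length, z up.
- fuse_short: Too short fuse, 26 mm wide, 70 mm over all, in the rack; leave it there. Origin and axes as for the fuse.
- fuse_thin: Too thin fuse, 17 mm wide, 90 mm over all, in the rack; leave it there. Origin and axes as for the fuse.
- rack: Wooden rack fixed to the bench, board 200 (x) by 76 (y) by 8 mm. Places at its x = -60, 0, +60 mm; fuses lie along its y on ledges (top 16 mm above the bench, 10 mm wide, 25 mm either side of the middle) between stops 20 mm high and 32 mm apart; the middle 40 mm of a fuse is free for fingers. Origin at the underside's centre.
- holder: Grey foot plate of the fuse base, fixed to the bench, 90 mm (x) by 250 mm (y), 12 mm thick. On it, at its x = y = 0, the black sprung carrier with the clips, and at y = +128 mm the isolator lever's grey housing (70 x 50 mm, top 37 mm above the bench). Origin on the bench under the middle of the carrier; z up.
- seat (a point): Centre of the fuse's place in the carrier: when home, the fuse's origin lies here and its length along this point's y (the holder's y). 63 mm above the bench when unloaded; moves with the carrier. Ledges 27 mm either side of the middle (10 mm wide, top 13 mm below this point) carry the fuse; the middle 40 mm is free for fingers.
- carrier: Black plate (62 x 136 x 8 mm) on soft rubber mounts: it sinks straight down under load, about 1 mm per 1.2 N, at most 20 mm (about 25 N), and rises again, so pressing the fuse only to the measured height does not snap it in: go by force. Its top lies 21 mm below the seat point. Origin at its underside's centre.
- clip_a: Copper spring clip at the seat's +y end. Origin: middle of its round nose (8 mm thick, 18 mm wide), 14 mm above the seat point; flared mouth up to 28 mm above the seat. Noses 83 mm apart at rest. Springs outward (1.7 N per mm, at most 9 mm), then closes over the upper chamfer of the fuse's end tab. Snapping in both ends takes about 12 to 16 N downward in all; 20 N surely suffices.
- clip_b: The same copper clip, mirrored, at the seat's -y end.
- lever (a joint): Isolator lever angle, rad: 0 = off, leaning 0.5 rad towards the holder's -x; 1 = on, leaning 0.5 rad to +x. It starts within 0.15 of off. It stays where it is left and turns with about 1 N at its knob.
- lever_tip (a point): Centre of the lever's black ball knob, 26 mm in diameter, 70 mm from the hinge; the hinge lies 34 mm above the bench at the holder's x = 0, y = +128 mm and runs along the holder's y. Steel stem 10 mm thick.
- carburettor: Aluminium carburettor standing on the bench, about 100 x 100 x 125 mm; bystander. Origin at its underside's centre.
- wrench: Wrench lying on the bench; bystander.
- screwdriver: Screwdriver lying on the bench at the right; bystander.
- bolt_jar: Small jar, 64 mm in diameter, 80 mm high; bystander.
- oil_can: Grey can, 66 mm in diameter, 170 mm high, at the left; bystander.
- bearing: Steel bearing ring, 52 mm in diameter, 15 mm high; bystander.
Things that resemble listed ones, but are neither listed nor needed, are in the scene too. What is shaped like the fuse but green, purple or red is not meant.

How it is judged:
On the way, in this order (a step that is already met when the one before it is completed fails the run):
1. the fuse is snapped fully home between the clips (z of fuse in the frame of seat between -0.003 and 0.002 m and x of fuse in the frame of seat between -0.005 and 0.005 m and y of fuse in the frame of seat between -0.003 and 0.003 m and angle between the y axis of fuse and the y axis of seat, either way round below 0.045 rad), for 0.3 s.
2. the isolator lever is pushed all the way over to on (value of joint lever above 0.88 rad), for 0.2 s.
At the end, for the whole second after the job is handed in: The fuse lies home in the carrier, at rest and let go: its centre within 5 mm of the seat sideways (x) and 3 mm along (y), at most 2 mm above and 3 mm below it, its length within 0.045 rad of the seat's y; and the lever stands at on (above 0.88 rad) (all of step 1 and value of joint lever above 0.88 rad and linear speed of fuse below 0.02 m/s); the robot touches nothing.
It fails at once if the fuse bears on the fuse base with more than 45 N, summed over all its contacts (the clips' own grip of about 12 N included) (contact force between fuse and holder above 45 N).
It fails at once if the lever is switched over while the fuse is not in the clips (value of joint lever above 0.5 rad and distance between fuse and seat above 0.012 m).
It fails at once if one of the other fuses is taken or shoved out of its place in the rack (more than 15 mm) (distance of any of fuse_short, fuse_thin from where it was at the start of the episode above 0.015 m).
It fails at once if something else on the bench is shoved more than 30 mm (distance of any of carburettor, wrench, screwdriver, bolt_jar, oil_can, bearing from where it was at the start of the episode above 0.03 m).
It also fails if it takes over 58 s, if anything falls off the work surface, if the arm or the gripper's body presses on something with over 40 N, if the wrist force passes 120 N, or if a joint passes its speed limit or range.

## Working session

There is one attempt and no reset: what is moved stays moved. The work goes in short steps, Python scripts to look and compute and a tool call to move; the robot and the scene stay as the last step left them, time stands still between calls to the robot, and variables do not carry over. Pictures are saved under pics/ and viewed, at most 10 in all, crops included, and the job is handed in when it is done.

Besides the shell and the picture viewer there is one more tool, called after "Request:" by a JSON object that holds its "name" and its "arguments", one argument or row to a line. jog_arm: Moves the arm, as the interface text tells. Its arguments: {"type":"object","properties":{"series":{"type":"array"}},"required":["series"]}

```bash
mkdir -p pics
cat > h.py <<'E'
import numpy as np,cv2
from bench import ctrl
def cam(n):
    c=ctrl.camera(n); c['R']=np.array(c['rotation'],float); c['t']=np.array(c['xyz'])
    if c['R'].size==4:
        from scipy.spatial.transform import Rotation as Ro
        w,x,y,z=c['R']; c['R']=Ro.from_quat([x,y,z,w]).as_matrix()
    return c
def cloud(c):
    z=c['z_map']; v,u=np.mgrid[:z.shape[0],:z.shape[1]]
    p=np.stack([(u-c['cx'])/c['fx']*z,(v-c['cy'])/c['fy']*z,z],-1)
    w=p@c['R'].T+c['t']; w[z==0]=np.nan; return w
def ray(c,u,v,h):
    d=c['R']@np.array([(u-c['cx'])/c['fx'],(v-c['cy'])/c['fy'],1]); return c['t']+d*(h-c['t'][2])/d[2]
def proj(c,p):
    q=(np.asarray(p)-c['t'])@c['R']; return q[...,0]/q[...,2]*c['fx']+c['cx'],q[...,1]/q[...,2]*c['fy']+c['cy']
E
python3 - <<'E'
from h import *
import pickle
for n in('top','scene'):
    c=cam(n); cv2.imwrite(f'pics/{n}0.png',cv2.resize(c['frame'],(768,576),interpolation=cv2.INTER_CUBIC)); print(n,c['t'],c['R'].round(3).tolist(),c['fx'],c['cx'],c['cy']); pickle.dump(c,open(n+'0.pkl','wb'))
print(ctrl.get_obs())
E
```

```text
top [0.52132547 0.01985964 1.35127933] [[-0.01, -0.997, 0.073], [-1.0, 0.01, -0.008], [0.007, -0.073, -0.997]] 459.0008938717705 257.9203486364199 192.06250087592443
scene [1.40856717 0.36867518 0.91774327] [[-0.431, 0.619, -0.656], [0.902, 0.305, -0.305], [0.011, -0.723, -0.69]] 384.5455797762391 256.00192587406536 193.15103042113864
{'time_s': 0.1, 'q': array([ 8.96697641e-01,  1.81495698e-01,  1.60788485e+00, -9.16079895e-06,
        1.35383024e+00, -2.06313011e-01]), 'dq': array([-0.00138869, -0.00185999, -0.00122104,  0.00064474, -0.00036562,
       -0.00102162]), 'joint_efforts': array([-7.35036210e-04, -4.45878518e+01, -3.52239847e+01, -2.65666249e-04,
        4.08475680e-03,  3.49164281e-05]), 'eef_pos': array([0.25895052, 0.51283366, 0.23046917]), 'eef_rot': array([-3.40719092e-04,  2.31765073e-01,  9.72771451e-01, -7.33840976e-04]), 'wrist_force': array([ 0.176077  ,  1.18828061, -0.26027008]), 'torque': array([-0.04100055, -0.02840401, -0.01045112]), 'grasp_force': 0.0, 'opening': 1.0035413171020866}
```

View pics/top0.png

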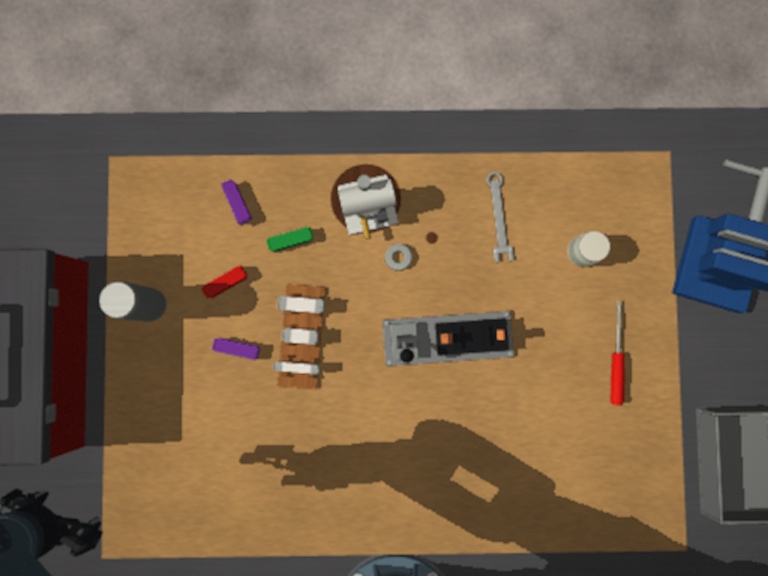

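View pics/scene0.png

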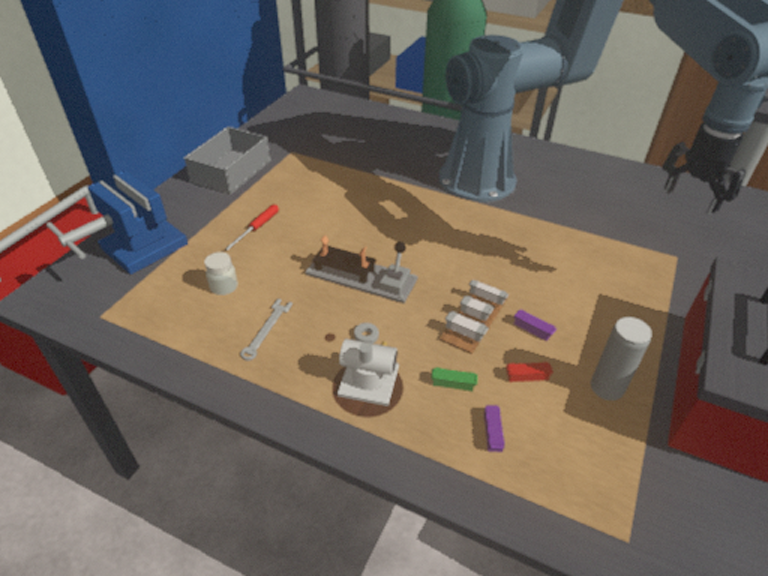

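Top view: the candidates are the white bars in the rack at (301,304) long and wide, (300,337) short and (297,369) thin. The green (290,239), red (224,281) and purple (236,201), (236,348) bars are decoys. My choice is the one at (301,304). The base is at about (450,338), with its lever on the left at (407,355).

Run:
```python
from h import *
import pickle
for n in('top','scene'):
    c=pickle.load(open(n+'0.pkl','rb')); f=c['frame']; W=cloud(c); hsv=cv2.cvtColor(f,cv2.COLOR_BGR2HSV)
    def rects(m,h,lo,hi,name):
        k,l,s,_=cv2.connectedComponentsWithStats(m.astype(np.uint8))
        for i in range(1,k):
            if s[i,4]<lo or s[i,4]>hi: continue
            v,u=np.nonzero(l==i); P=np.array([ray(c,a,b,h)[:2] for a,b in zip(u,v)])
            r=cv2.minAreaRect((P*1000).astype(np.float32)); z=np.nanmedian(W[l==i][:,2])
            print(n,name,'px',u.mean().round(1),v.mean().round(1),'n',s[i,4],'rect',np.round(r[0],1),np.round(r[1],1),round(r[2],1),'mean',(P.mean(0)*1000).round(1),'zmed',round(z*1000,1))
    H,S,V=hsv[...,0],hsv[...,1],hsv[...,2]
    X,Y,Z=W[...,0],W[...,1],W[...,2]
    bench=(X>.2)&(X<.75)&(Y>-.2)&(Y<.45)
    rects(bench&(S<50)&(V>140)&(Z>.025)&(Z<.055),.042,40,1500,'white')
    rects(bench&(H<15)&(S>110)&(V>110)&(Z>.06),.08,8,400,'copper')
    rects(bench&(X<.6)&(V<50)&(S<90)&(Z>.03)&(Z<.05),.042,50,3000,'carrier')
    rects(bench&(V<60)&(Z>.07)&(Z<.13),.096,10,400,'knob')
    rects((abs(X-.45)<.12)&(Y<.07)&(Y>-.25)&(S<60)&(Z>.006)&(Z<.02),.012,50,6000,'plate')
    rects((abs(X-.45)<.12)&(Y<.15)&(Y>-.25)&(Z>.007)&(Z<.2),.012,500,9000,'base')
    rects(bench&(H<20)&(S>100)&(Z>.004)&(Z<.02)&(Y>.1),.008,50,4000,'rack')
c=pickle.load(open('top0.pkl','rb'))
a=cv2.resize(c['frame'][180:270,175:235],(400,600),interpolation=cv2.INTER_CUBIC)
b=cv2.resize(c['frame'][200:255,250:350],(400,220),interpolation=cv2.INTER_CUBIC)
o=np.zeros((600,800,3),np.uint8);o[:,:400]=a;o[:220,400:]=b
s=pickle.load(open('scene0.pkl','rb'))['frame'];o[230:550,400:]=cv2.resize(s[150:240,200:345],(400,320),interpolation=cv2.INTER_CUBIC)
cv2.imwrite('pics/crop.png',o)
```

```text
top white px 199.9 202.9 n 252 rect [587.9 176.4] [83.1 25.4] 85.0 mean [588.  175.7] zmed 41.5
top white px 199.2 223.9 n 189 rect [528.3 178.1] [63. 25.] 85.0 mean [528.3 177.7] zmed 41.3
top white px 196.8 244.9 n 162 rect [469.2 185.2] [82.6 16.1] 84.7 mean [469.  184.6] zmed 41.2
top copper px 332.6 223.1 n 25 rect [ 526.9 -195.3] [ 8.3 16.6] 88.7 mean [ 526.5 -195.7] zmed 83.5
top copper px 297.5 225.5 n 12 rect [520.9 -98.3] [ 2.8 13.8] 89.1 mean [520.9 -98.3] zmed 89.3
top carrier px 312.2 224.2 n 723 rect [ 523.6 -140.9] [ 59.6 118.3] 3.8 mean [ 524.1 -143.8] zmed 41.6
top knob px 98.2 201.7 n 105 rect [591.6 446.5] [26.2 41.1] 86.5 mean [591.3 446.9] zmed 100.4
top knob px 270.9 236.7 n 58 rect [491.1 -23.4] [21.1 19.2] 44.5 mean [491.4 -23.9] zmed 107.8
top plate px 294.5 225.1 n 1046 rect [ 521.6 -106.5] [ 87.9 247.1] 3.5 mean [522.2 -96. ] zmed 11.6
top base px 297.7 225.7 n 2563 rect [ 520.6 -106.1] [ 89.9 253.2] 3.6 mean [ 520.2 -105.3] zmed 36.8
top rack px 202.4 193.9 n 173 rect [616.2 173. ] [76.9 22.1] 85.0 mean [616.  172.5] zmed 7.9
top rack px 201.2 213.5 n 241 
[... 631 characters left out ...]
zmed 40.4
scene copper px 216.3 161.6 n 28 rect [ 533.  -192.6] [43.7 13.8] 29.6 mean [ 530.8 -192.7] zmed 80.6
scene copper px 241.8 169.3 n 26 rect [529.7 -95.7] [46.9 10.2] 27.0 mean [528.8 -95.1] zmed 75.5
scene plate px 243.3 187.1 n 608 rect [ 524.8 -102.4] [ 94.2 248.6] 3.7 mean [539.6 -85.3] zmed 10.4
scene base px 242.6 180.5 n 1511 rect [ 473.7 -114.8] [196.8 271.4] 3.3 mean [ 509.8 -103.5] zmed 34.5
scene rack px 326.7 206.7 n 92 rect [504.  185.8] [75.7 83.5] 86.9 mean [498.9 204.3] zmed 7.1
scene rack px 306.5 227.0 n 182 rect [613.4 173.5] [75.6 36.4] 86.4 mean [613.1 175. ] zmed 6.7
scene rack px 352.6 251.3 n 89 rect [642.3 332.6] [13.1 81.6] 28.7 mean [643.1 331.4] zmed 12.4
```

View pics/crop.png

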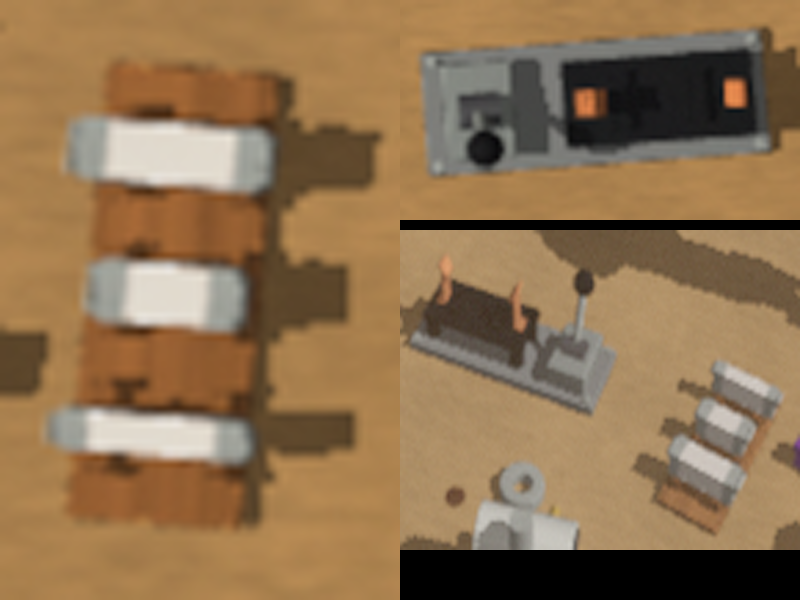

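The close crop confirms it: the rack place at top-image (200,203) (native pixels) holds the full-length, full-width fuse, at about (588,177) mm. The short one is at (199,224) and the thin one at (197,245). Next I refine the seat using the depth in both views.

Run:
```python
from h import *
import pickle
for n in('top','scene'):
    c=pickle.load(open(n+'0.pkl','rb')); f=c['frame']; W=cloud(c)*1000; hsv=cv2.cvtColor(f,cv2.COLOR_BGR2HSV)
    H,S,V=[hsv[...,i].astype(int) for i in range(3)]; X,Y,Z=[W[...,i] for i in range(3)]
    th=np.radians(3.6); ex=np.array([np.cos(th),np.sin(th)]); ey=np.array([-ex[1],ex[0]])
    d=W[...,:2]-[524.4,-151]; a=d@ex; b=d@ey; box=(abs(a)<60)&(b>-100)&(b<190)
    def ext(m,name):
        if m.sum()<3: return
        q=lambda t:np.percentile(t[m],[1,50,99]).round(1)
        print(n,name,m.sum(),'x',q(a),'y',q(b),'z',q(Z))
    ext(box&(Z>6)&(Z<16),'plate'); ext(box&(Z>36)&(Z<48)&(b<85)&(V<80),'carrier')
    cu=box&(H<15)&(S>110)&(V>90)&(Z>52)
    ext(cu&(b>0),'clipA');ext(cu&(b<0),'clipB')
    ext(cu&(b>0)&(Z>84),'clipAtop');ext(cu&(b<0)&(Z>84),'clipBtop')
    ext(box&(Z>32)&(Z<40)&(b>90)&(V>70),'housing')
    ext(box&(Z>85)&(b>90)&(V<80),'knob')
    # fuse
    th=np.radians(-4.7); ex=np.array([np.cos(th),np.sin(th)]); ey=np.array([-ex[1],ex[0]])
    d=W[...,:2]-[588.5,177]; a=d@ex; b=d@ey
    m=(abs(a)<22)&(abs(b)<60)&(Z>37)&(Z<48); ext(m,'fuse')
    v,u=np.nonzero(m&(abs(b)<38)); 
    print('slope',[np.degrees(np.arctan(np.polyfit(b[m],a[m],1)[0])).round(2)])
```

```text
top plate 1101 x [-50.7  -0.8  43.9] y [-78.3  73.8 170.3] z [ 6.2 11.2 15.8]
top carrier 812 x [-30.   -1.   29.3] y [-64.    1.5  68.5] z [36.7 41.5 47.4]
top clipA 24 x [-9.  -0.3  6.8] y [45.2 51.8 55.7] z [76.8 85.9 92.7]
top clipB 33 x [-8.9 -0.6  7.8] y [-50.2 -45.2 -39.5] z [77.4 85.3 92.6]
top clipAtop 17 x [-9.2 -1.4  6.8] y [46.7 52.4 55.7] z [84.1 88.3 93. ]
top clipBtop 17 x [-8.9 -0.8  7.8] y [-50.2 -47.8 -41.7] z [85.4 87.8 93.1]
top housing 236 x [-34.5  11.   33.5] y [105.9 135.1 155.1] z [32.2 36.1 39.7]
top knob 63 x [-36.5 -25.5 -14.7] y [118.2 129.7 140.1] z [ 99.6 107.7 114.5]
top fuse 252 x [-13.5  -0.8  11.9] y [-44.   -1.5  41.8] z [37.1 41.7 46.8]
slope [np.float64(0.88)]
scene plate 623 x [-43.3  24.6  45.5] y [-74.1  70.5 171.9] z [ 6.3 10.2 15.1]
scene carrier 343 x [-29.3  10.   31.4] y [-60.7   6.3  71.2] z [36.8 40.4 46.9]
scene clipA 30 x [-8.7  4.4 11.5] y [45.7 54.4 56.7] z [53.4 73.1 88.4]
scene clipB 34 x [-12.1   2.9   9.6] y [-49.1 -43.4 -37.8] z [54.1 78.5 90.2]
scene clipAtop 6 x [-4.8  0.   7.5] y [52.2 54.2 56. ] z [84.6 85.6 88.8]
scene clipBtop 7 x [-10.9   3.    9.6] y [-50.  -46.  -43.2] z [86.  87.8 90.2]
scene housing 157 x [-32.8  11.6  35.1] y [107.9 136.3 157. ] z [32.1 35.3 39.1]
scene knob 32 x [-30.7 -19.6 -13.5] y [124.2 133.6 142.2] z [ 97.5 105.  112.5]
scene fuse 185 x [-15.4   0.3  14.2] y [-41.9   2.9  44.2] z [37.4 40.3 44.3]
slope [np.float64(0.33)]
```

Request:
{"name": "jog_arm", "arguments": {
  "series": [
    [[0,0,0,0,0,0.149,45],[0,0,0,0,0,0.149,45],[0,0,0,0,0,0.149,45],[0,0,0,0,0,0.149,45],[0,0,0,0,0,0.149,45],[0,0,0,0,0,0.149,45],[0,0,0,0,0,0.149,45],[0,0,0,0,0,0.149,45],[0,0,0,0,0,0,45],[0,0,0,0,0,0,45]]
  ]
}}

```text
time_s: 1.1
eef_pos: [0.2591, 0.5131, 0.231]
eef_rot: [0.0, 0.736, 0.676, -0.0]
wrist_force: [-0.7, -0.0, -0.3]
opening: 0.528
grasp_force: 0.0
```

```bash
cat >> h.py <<'E'
from scipy.spatial.transform import Rotation as Ro
def go(target_mm, ydir_deg):
    o=ctrl.get_obs(); w,x,y,z=o['eef_rot']; R=Ro.from_quat([x,y,z,w]).as_matrix()
    a=np.radians(ydir_deg); ty=np.array([np.cos(a),np.sin(a),0]); T=np.column_stack([np.cross(ty,[0,0,-1]),ty,[0,0,-1]])
    print('t',round(o['time_s'],2),'pos',(o['eef_pos']*1000).round(1),'ydir',np.degrees(np.arctan2(R[1,1],R[0,1])).round(2),'open',round(o['opening'],3),'gf',round(o['grasp_force'],1),'F',o['wrist_force'].round(1))
    print(' shift in tool axes',(R.T@(np.array(target_mm)-o['eef_pos']*1000)).round(1),'rot',Ro.from_matrix(R.T@T).as_rotvec().round(4))
E
python3 -c "
from h import *
go([588,176.8,130],-5.2)"
```

```text
t 1.1 pos [259.1 513.1 231. ] ydir -4.87 open 0.528 gf 0.0 F [-0.7 -0.  -0.3]
 shift in tool axes [-307.1  356.3  101. ] rot [-0.0004  0.0005  0.0058]
```

Request:
{"name": "jog_arm", "arguments": {
  "series": [
    [[-30,35,0,0,0,0.005,45],[-31,36,0,0,0,0,45],[-31,36,0,0,0,0,45],[-31,36,0,0,0,0,45],[-31,36,0,0,0,0,45],[-31,36,0,0,0,0,45],[-31,36,0,0,0,0,45],[-31,36,0,0,0,0,45],[-30,35,15,0,0,0,45],[-30,34,15,0,0,0,45]]
  ]
}}

```text
time_s: 2.1
eef_pos: [0.5866, 0.1727, 0.2015]
eef_rot: [0.0, 0.738, 0.674, 0.001]
wrist_force: [-0.5, 0.6, -1.3]
opening: 0.529
grasp_force: 0.0
```

Request:
{"name": "jog_arm", "arguments": {
  "series": [
    [[0,0,20,0,0,0,45],[0,0,20,0,0,0,45],[0,0,20,0,0,0,45],[0,0,11,0,0,0,45],[0,0,0,0,0,0,45],[0,0,0,0,0,0,45],[0,0,0,0,0,0,45],[0,0,0,0,0,0,45],[0,0,0,0,0,0,45],[0,0,0,0,0,0,45]]
  ]
}}

```text
time_s: 3.1
eef_pos: [0.5853, 0.1744, 0.1308]
eef_rot: [0.0, 0.739, 0.673, 0.0]
wrist_force: [-0.4, 0.1, -0.4]
opening: 0.524
grasp_force: 0.0
```

```bash
python3 -c "
from h import *
go([588,176.8,17],-5.2)
c=cam('scene');u,v=320,205
cv2.imwrite('pics/pre.png',cv2.resize(c['frame'][130:250,240:400],(800,600),interpolation=cv2.INTER_CUBIC))"
```

```text
t 3.1 pos [585.3 174.4 130.8] ydir -5.37 open 0.524 gf 0.0 F [-0.4  0.1 -0.4]
 shift in tool axes [  2.6   2.4 113.8] rot [ 0.0008 -0.0001 -0.003 ]
```

View pics/pre.png

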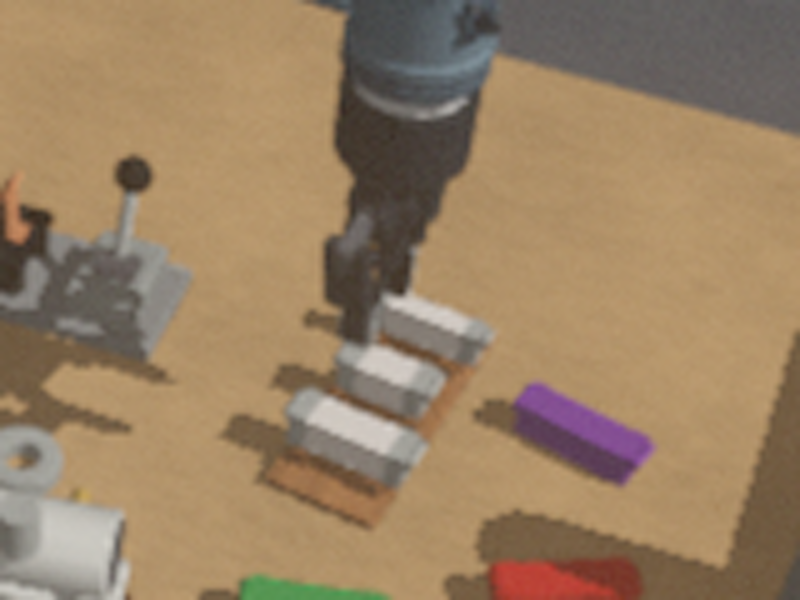

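The crop shows the fingers straddling above the full fuse's place (fuse at about (355,437) in the crop, fingers at (370,280) and 130 mm up). I descend with a 2.5 mm correction.

Request:
{"name": "jog_arm", "arguments": {
  "series": [
    [[1.3,1.2,20,0,0,0,45],[1.3,1.2,20,0,0,0,45],[0,0,15,0,0,0,45],[0,0,15,0,0,0,45],[0,0,12,0,0,0,45],[0,0,10,0,0,0,45],[0,0,8,0,0,0,45],[0,0,7,0,0,0,45],[0,0,6,0,0,0,45],[0,0,0,0,0,0,45]]
  ]
}}

```text
time_s: 4.15
eef_pos: [0.5872, 0.1766, 0.0165]
eef_rot: [-0.0, 0.74, 0.673, -0.0]
wrist_force: [-0.5, 0.4, -0.5]
opening: 0.525
grasp_force: 0.0
```

Request:
{"name": "jog_arm", "arguments": {
  "series": [
    [[0,0,0,0,0,0,15],[0,0,0,0,0,0,15],[0,0,0,0,0,0,15],[0,0,0,0,0,0,15],[0,0,0,0,0,0,15],[0,0,0,0,0,0,15],[0,0,0,0,0,0,15],[0,0,0,0,0,0,15],[0,0,0,0,0,0,15],[0,0,0,0,0,0,15]]
  ]
}}

```text
time_s: 5.15
eef_pos: [0.5882, 0.1768, 0.0179]
eef_rot: [0.0, 0.74, 0.673, 0.0]
wrist_force: [0.4, 0.2, 5.4]
opening: 0.295
grasp_force: 59.6
```

Request:
{"name": "jog_arm", "arguments": {
  "series": [
    [[0,0,-5,0,0,0,15],[0,0,-10,0,0,0,15],[0,0,-20,0,0,0,15],[0,0,-20,0,0,0,15],[0,0,-20,0,0,0,15],[0,0,-20,0,0,0,15],[0,0,-20,0,0,0,15],[0,0,-20,0,0,0,15],[0,0,0,0,0,0,15],[0,0,0,0,0,0,15]]
  ]
}}

```text
time_s: 6.15
eef_pos: [0.5876, 0.1767, 0.1523]
eef_rot: [0.0, 0.74, 0.673, 0.0]
wrist_force: [-0.1, -0.1, -1.8]
opening: 0.29
grasp_force: 59.0
```

```bash
python3 -c "
from h import *
go([524.2,-147.8,150],3.6)
c=cam('scene')
cv2.imwrite('pics/lift.png',cv2.resize(c['frame'][90:240,220:420],(800,600),interpolation=cv2.INTER_CUBIC))"
```

```text
t 6.15 pos [587.6 176.7 152.3] ydir -5.38 open 0.29 gf 59.0 F [-0.1 -0.1 -1.8]
 shift in tool axes [-329.   -32.7    2.3] rot [ 4.000e-04 -1.000e-04 -1.568e-01]
```

View pics/lift.png

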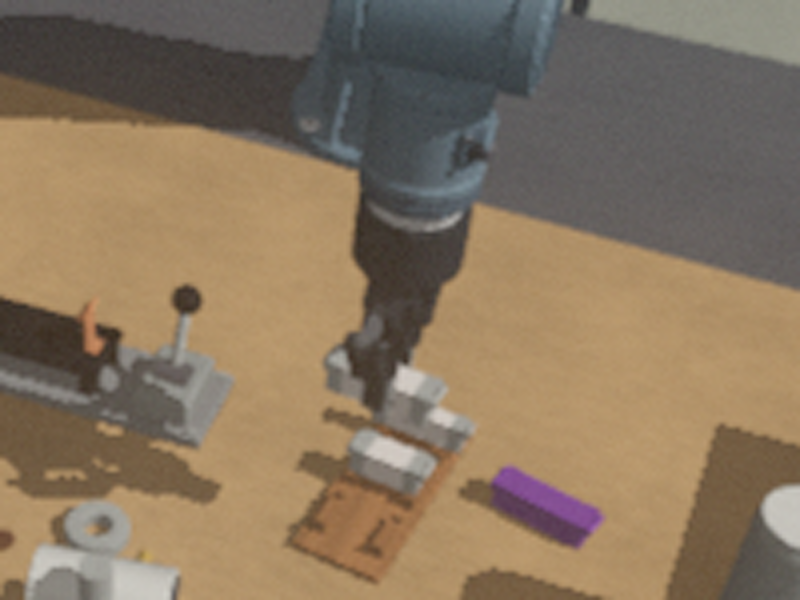

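The fuse is gripped level in the fingers (crop (385,390)), and the short and thin fuses are still in the rack. I carry it over to the base.

Request:
{"name": "jog_arm", "arguments": {
  "series": [
    [[0,0,0,0,0,-0.078,15],[0,0,0,0,0,-0.079,15],[-30,-8,0,0,0,0,15],[-42,-11,0,0,0,0,15],[-44,-12,0,0,0,0,15],[-44,-12,0,0,0,0,15],[-44,-12,0,0,0,0,15],[-44,-11,0,0,0,0,15],[-42,-10,0,0,0,0,15],[-30,-8,0,0,0,0,15]]
  ]
}}

```text
time_s: 7.2
eef_pos: [0.5224, -0.1501, 0.1507]
eef_rot: [-0.001, 0.685, 0.729, -0.001]
wrist_force: [0.2, 0.1, -1.0]
opening: 0.297
grasp_force: 59.1
```

Request:
{"name": "jog_arm", "arguments": {
  "series": [
    [[0,0,0,0,0,0,15],[0,0,0,0,0,0,15],[0,0,0,0,0,0,15],[0,0,0,0,0,0,15],[0,0,0,0,0,0,15],[0,0,0,0,0,0,15],[0,0,0,0,0,0,15],[0,0,0,0,0,0,15],[0,0,0,0,0,0,15],[0,0,0,0,0,0,15]]
  ]
}}

```text
time_s: 8.2
eef_pos: [0.524, -0.148, 0.1523]
eef_rot: [0.0, 0.685, 0.729, 0.0]
wrist_force: [-0.6, -0.0, -1.3]
opening: 0.288
grasp_force: 59.1
```

Run:
```python
from h import *
go([524.2,-147.8,110],3.6)
out=np.zeros((600,800,3),np.uint8)
for k,n in enumerate(('top','scene')):
    c=cam(n); f=c['frame']; W=cloud(c)*1000; hsv=cv2.cvtColor(f,cv2.COLOR_BGR2HSV)
    H,S,V=[hsv[...,i].astype(int) for i in range(3)]; Z=W[...,2]
    th=np.radians(3.6); ex=np.array([np.cos(th),np.sin(th)]); ey=np.array([-ex[1],ex[0]])
    d=W[...,:2]-[524.2,-147.8]; a=d@ex; b=d@ey
    m=(abs(a)<18)&(abs(b)<60)&(S<60)&(V>90)&(Z>140)&(Z<182)
    print(n,m.sum())
    if m.sum()>5:
        q=lambda t:np.percentile(t[m],[1,50,99]).round(1); print('x',q(a),'y',q(b),'z',q(Z), 'ends y',np.sort(b[m])[[0,1,2,-3,-2,-1]].round(1))
    cu=(abs(a)<25)&(abs(b)<75)&(H<15)&(S>110)&(V>90)&(Z>52)
    for s in(1,-1):
        mm=cu&(b*s>20); 
        if mm.sum(): print('clip',s,np.percentile(a[mm],[1,50,99]).round(1),np.percentile(b[mm],[1,50,99]).round(1),np.percentile(Z[mm],[1,99]).round(1))
    u,v=[int(x) for x in proj(c,[.524,-.148,.12])]; g=f[max(v-38,0):v+38,u-50:u+50]
    out[k*300:k*300+300,:400]=cv2.resize(g,(400,300),interpolation=cv2.INTER_CUBIC)
cv2.imwrite('pics/above.png',out[:,:400])
```

```text
t 8.2 pos [ 524.  -148.   152.3] ydir 3.6 open 0.288 gf 59.1 F [-0.6 -0.  -1.3]
 shift in tool axes [ 0.2  0.2 42.3] rot [0.     0.     0.0001]
top 5
clip 1 [-9.  -0.3  6.8] [42.1 48.5 52.6] [78.4 90.6]
scene 175
x [-16.7   9.4  17.2] y [-40.7  17.5  44.6] z [150.6 171.3 179.4] ends y [-41.8 -41.4 -40.5  44.6  44.7  45.9]
clip 1 [-8.4  2.4  9.7] [43.8 50.2 53.2] [53.9 88. ]
clip -1 [-10.7   0.7   8.7] [-51.2 -46.8 -40.9] [53.8 88. ]
```

View pics/above.png

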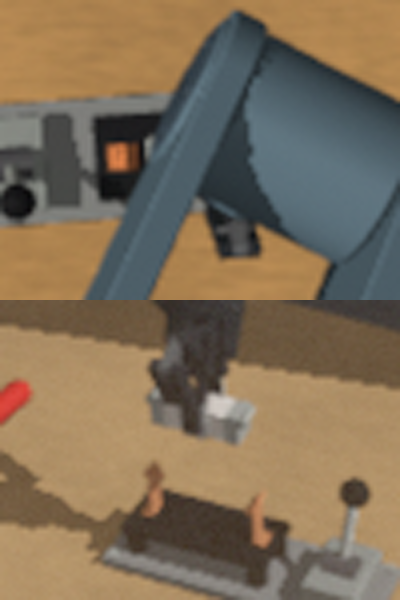

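Scene view: the fuse hangs level (crop (205,412)), centred over the two clips at (152,490) and (258,520). Along the length they agree within about 1 mm, so I descend and go by force.

Request:
{"name": "jog_arm", "arguments": {
  "series": [
    [[0,0,10,0,0,0,15],[0,0,15,0,0,0,15],[0,0,15,0,0,0,15],[0,0,12,0,0,0,15],[0,0,8,0,0,0,15],[0,0,6,0,0,0,15],[0,0,6,0,0,0,15],[0,0,4,0,0,0,15],[0,0,0,0,0,0,15],[0,0,0,0,0,0,15]]
  ]
}}

```text
time_s: 9.3
eef_pos: [0.5242, -0.148, 0.0766]
eef_rot: [0.0, 0.684, 0.729, 0.0]
wrist_force: [0.4, 0.3, -2.2]
opening: 0.29
grasp_force: 59.1
```

Request:
{"name": "jog_arm", "arguments": {
  "series": [
    [[0,0,2,0,0,0,15],[0,0,2,0,0,0,15],[0,0,2,0,0,0,15],[0,0,2,0,0,0,15],[0,0,2,0,0,0,15],[0,0,2,0,0,0,15],[0,0,2,0,0,0,15],[0,0,2,0,0,0,15],[0,0,0,0,0,0,15],[0,0,0,0,0,0,15]]
  ]
}}

```text
time_s: 10.3
eef_pos: [0.5245, -0.1482, 0.0607]
eef_rot: [0.001, 0.684, 0.729, 0.0]
wrist_force: [-0.2, 0.0, 3.2]
opening: 0.294
grasp_force: 59.6
```

Request:
{"name": "jog_arm", "arguments": {
  "series": [
    [[0,0,1,0,0,0,15],[0,0,1,0,0,0,15],[0,0,1,0,0,0,15],[0,0,1,0,0,0,15],[0,0,1,0,0,0,15],[0,0,1,0,0,0,15],[0,0,1,0,0,0,15],[0,0,1,0,0,0,15],[0,0,0,0,0,0,15],[0,0,0,0,0,0,15]]
  ]
}}

```text
time_s: 11.3
eef_pos: [0.5249, -0.1484, 0.0534]
eef_rot: [0.001, 0.684, 0.729, 0.0]
wrist_force: [-1.0, 0.3, 10.2]
opening: 0.292
grasp_force: 60.4
```

Request:
{"name": "jog_arm", "arguments": {
  "series": [
    [[0,0,1,0,0,0,15],[0,0,1,0,0,0,15],[0,0,1,0,0,0,15],[0,0,1,0,0,0,15],[0,0,0,0,0,0,15],[0,0,0,0,0,0,15],[0,0,0,0,0,0,15],[0,0,0,0,0,0,15],[0,0,0,0,0,0,15],[0,0,0,0,0,0,15]]
  ]
}}

```text
time_s: 12.3
eef_pos: [0.5243, -0.148, 0.0484]
eef_rot: [0.0, 0.684, 0.729, 0.0]
wrist_force: [1.3, 0.5, 3.5]
opening: 0.293
grasp_force: 60.1
```

The force dropped, so it has snapped. I press further to about 20 N to be sure.

Request:
{"name": "jog_arm", "arguments": {
  "series": [
    [[0,0,1,0,0,0,15],[0,0,1,0,0,0,15],[0,0,1,0,0,0,15],[0,0,1,0,0,0,15],[0,0,1,0,0,0,15],[0,0,1,0,0,0,15],[0,0,1,0,0,0,15],[0,0,1,0,0,0,15],[0,0,0,0,0,0,15],[0,0,0,0,0,0,15]]
  ]
}}

```text
time_s: 13.3
eef_pos: [0.5243, -0.148, 0.0413]
eef_rot: [0.0, 0.684, 0.729, 0.0]
wrist_force: [-0.8, 1.8, 11.9]
opening: 0.29
grasp_force: 61.1
```

Request:
{"name": "jog_arm", "arguments": {
  "series": [
    [[0,0,1,0,0,0,15],[0,0,1,0,0,0,15],[0,0,1,0,0,0,15],[0,0,0,0,0,0,15],[0,0,0,0,0,0,15],[0,0,0,0,0,0,15],[0,0,0,0,0,0,15],[0,0,0,0,0,0,15],[0,0,0,0,0,0,15],[0,0,0,0,0,0,15]]
  ]
}}

```text
time_s: 14.3
eef_pos: [0.5243, -0.148, 0.0386]
eef_rot: [0.0, 0.684, 0.729, 0.0]
wrist_force: [-3.1, 2.8, 15.6]
opening: 0.294
grasp_force: 61.6
```

Request:
{"name": "jog_arm", "arguments": {
  "series": [
    [[0,0,1,0,0,0,15],[0,0,1,0,0,0,15],[0,0,1,0,0,0,15],[0,0,0,0,0,0,15],[0,0,0,0,0,0,15],[0,0,0,0,0,0,15],[0,0,0,0,0,0,15],[0,0,0,0,0,0,15],[0,0,0,0,0,0,15],[0,0,0,0,0,0,15]]
  ]
}}

```text
time_s: 15.3
eef_pos: [0.5243, -0.148, 0.036]
eef_rot: [0.0, 0.684, 0.729, 0.0]
wrist_force: [-4.2, 3.1, 19.6]
opening: 0.293
grasp_force: 62.0
```

Request:
{"name": "jog_arm", "arguments": {
  "series": [
    [[0,0,-2,0,0,0,15],[0,0,-3,0,0,0,15],[0,0,-3,0,0,0,15],[0,0,-3,0,0,0,15],[0,0,-2,0,0,0,15],[0,0,0,0,0,0,15],[0,0,0,0,0,0,15],[0,0,0,0,0,0,15],[0,0,0,0,0,0,15],[0,0,0,0,0,0,15]]
  ]
}}

```text
time_s: 16.3
eef_pos: [0.5243, -0.148, 0.0474]
eef_rot: [0.0, 0.684, 0.729, 0.0]
wrist_force: [1.9, 1.2, 5.4]
opening: 0.293
grasp_force: 60.0
```

Request:
{"name": "jog_arm", "arguments": {
  "series": [
    [[0,0,0,0,0,0,45],[0,0,0,0,0,0,45],[0,0,0,0,0,0,45],[0,0,0,0,0,0,45],[0,0,0,0,0,0,45],[0,0,0,0,0,0,45],[0,0,0,0,0,0,45],[0,0,0,0,0,0,45],[0,0,0,0,0,0,45],[0,0,0,0,0,0,45]]
  ]
}}

```text
time_s: 17.3
eef_pos: [0.524, -0.148, 0.0473]
eef_rot: [0.0, 0.684, 0.729, -0.0]
wrist_force: [0.2, -0.3, -0.1]
opening: 0.525
grasp_force: 0.0
```

Request:
{"name": "jog_arm", "arguments": {
  "series": [
    [[0,0,-5,0,0,0,45],[0,0,-10,0,0,0,45],[0,0,-20,0,0,0,45],[0,0,-25,0,0,0,45],[0,0,-25,0,0,0,45],[0,0,-25,0,0,0,45],[0,0,-25,0,0,0,45],[0,0,-25,0,0,0,45],[0,0,0,0,0,0,10],[0,0,0,0,0,0,10]]
  ]
}}

```text
time_s: 18.3
eef_pos: [0.5243, -0.1481, 0.2083]
eef_rot: [0.001, 0.684, 0.729, 0.0]
wrist_force: [-0.9, -0.1, 0.1]
opening: 0.197
grasp_force: 0.0
```

Run:
```python
from h import *
go([524.2,-147.8,110],3.6)
c=cam('scene'); f=c['frame']; W=cloud(c)*1000; hsv=cv2.cvtColor(f,cv2.COLOR_BGR2HSV)
H,S,V=[hsv[...,i].astype(int) for i in range(3)]; Z=W[...,2]
th=np.radians(3.6); ex=np.array([np.cos(th),np.sin(th)]); ey=np.array([-ex[1],ex[0]])
d=W[...,:2]-[524.2,-147.8]; a=d@ex; b=d@ey
q=lambda t,m:np.percentile(t[m],[1,50,99]).round(1)
m=(abs(a)<20)&(abs(b)<50)&(S<60)&(V>110)&(Z>55)&(Z<100); print(m.sum(),q(a,m),q(b,m),q(Z,m))
for lo,hi in((-38,-15),(-15,15),(15,38)):
    t=m&(b>lo)&(b<hi)&(V>170); print('top z',t.sum(),q(Z,t))
m=(abs(a)<50)&(abs(b-128)<25)&(Z>85)&(Z<130)&(V<90); print('knob',m.sum(),q(a,m),q(b,m),q(Z,m))
cv2.imwrite('pics/home.png',cv2.resize(f[130:220,180:300],(800,600),interpolation=cv2.INTER_CUBIC))
```

```text
t 18.3 pos [ 524.3 -148.1  208.3] ydir 3.61 open 0.197 gf 0.0 F [-0.9 -0.1  0.1]
 shift in tool axes [ 0.4 -0.3 98.3] rot [0.0017 0.0011 0.0002]
200 [-14.6   8.   15.6] [-41.6   1.1  40.4] [56.1 72.9 77.8]
top z 22 [70.8 73.6 76.8]
top z 41 [70.9 74.3 78.4]
top z 18 [72.1 74.2 78.4]
knob 31 [-30.6 -20.1 -13.9] [120.2 130.  138.4] [ 95.7 105.3 113.2]
```

View pics/home.png

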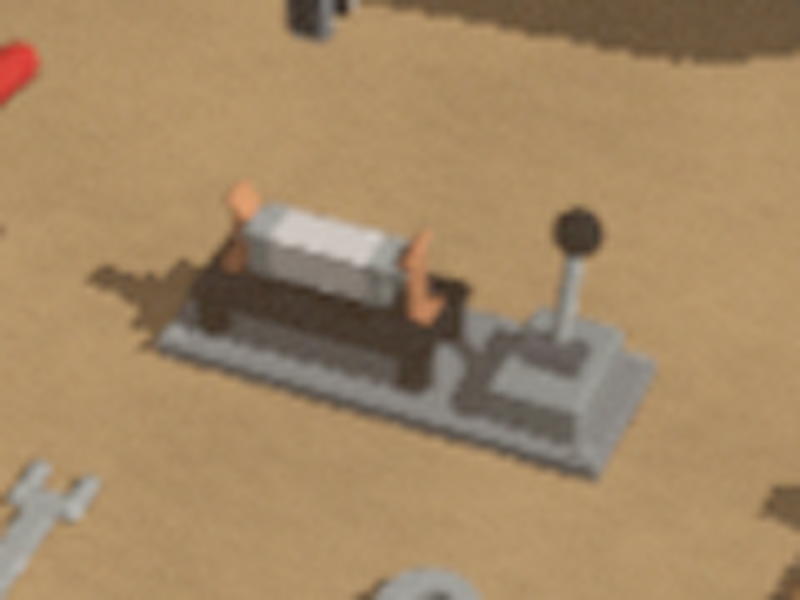

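The fuse lies level and home between both clips (crop (320,250), top at about 75 mm). The lever knob is still off at (578,232). Next comes the lever: closed fingers on its -x side, pushing toward +x.

Request:
{"name": "jog_arm", "arguments": {
  "series": [
    [[20,-12,0,0,0,0,0],[30,-20,0,0,0,0,0],[30,-20,0,0,0,0,0],[28,-20,0,0,0,0,0],[20,-13,0,0,0,0,0],[0,0,0,0,0,0,0],[0,0,25,0,0,0,0],[0,0,30,0,0,0,0],[0,0,25,0,0,0,0],[0,0,0,0,0,0,0]]
  ]
}}

```text
time_s: 19.35
eef_pos: [0.4282, -0.025, 0.1235]
eef_rot: [-0.004, 0.685, 0.729, -0.002]
wrist_force: [-0.5, 0.7, -0.4]
opening: -0.0
grasp_force: 0.0
```

Request:
{"name": "jog_arm", "arguments": {
  "series": [
    [[0,0,20,0,0,0,0],[0,0,15,0,0,0,0],[0,0,8,0,0,0,0],[0,0,0,0,0,0,0],[0,5,0,0,0,0,0],[0,5,0,0,0,0,0],[0,5,0,0,0,0,0],[0,5,0,0,0,0,0],[0,5,0,0,0,0,0],[0,0,0,0,0,0,0]]
  ]
}}

```text
time_s: 20.35
eef_pos: [0.4569, -0.024, 0.0845]
eef_rot: [0.0, 0.684, 0.729, 0.0]
wrist_force: [-1.1, 0.1, 0.3]
opening: -0.003
grasp_force: 0.0
```

```bash
cat > l.py <<'E'
from h import *
th=np.radians(3.6); ex=np.array([np.cos(th),np.sin(th)]); ey=np.array([-ex[1],ex[0]])
e=ctrl.get_obs()['eef_pos']*1000; d=e[:2]-[524.2,-147.8]; print('tcp holder',(d@ex).round(1),(d@ey).round(1),e[2].round(1))
go([524.2,-147.8,110],3.6)
E
python3 l.py
```

```text
tcp holder -59.4 127.7 84.5
t 20.35 pos [456.9 -24.   84.5] ydir 3.62 open -0.003 gf 0.0 F [-1.1  0.1  0.3]
 shift in tool axes [-127.8   59.3  -25.4] rot [0.0007 0.0003 0.0004]
```

Now at -59; I push to about 0.

Request:
{"name": "jog_arm", "arguments": {
  "series": [
    [[0,6,0,0,0,0,0],[0,6,0,0,0,0,0],[0,6,0,0,0,0,0],[0,6,0,0,0,0,0],[0,6,0,0,0,0,0],[0,6,0,0,0,0,0],[0,6,0,0,0,0,0],[0,6,0,0,0,0,0],[0,4,0,0,0,0,0],[0,0,0,0,0,0,0]]
  ]
}}

```text
time_s: 21.35
eef_pos: [0.5086, -0.0207, 0.0843]
eef_rot: [0.0, 0.684, 0.729, 0.0]
wrist_force: [-0.1, 0.1, 0.1]
opening: -0.003
grasp_force: 0.0
```

Request:
{"name": "jog_arm", "arguments": {
  "series": [
    [[0,2,0,0,0,0,0],[0,2,0,0,0,0,0],[0,1,0,0,0,0,0],[0,0,0,0,0,0,0],[0,0,0,0,0,0,0],[0,0,0,0,0,0,0],[0,0,0,0,0,0,0],[0,0,0,0,0,0,0],[0,0,0,0,0,0,0],[0,0,0,0,0,0,0]]
  ]
}}

```text
time_s: 22.35
eef_pos: [0.513, -0.0204, 0.0843]
eef_rot: [0.0, 0.684, 0.729, 0.0]
wrist_force: [-1.2, 0.5, -0.8]
opening: -0.001
grasp_force: 0.3
```

```bash
cat >> l.py <<'E'
c=cam('scene'); W=cloud(c)*1000; V=c['frame'].max(-1); Z=W[...,2]; d=W[...,:2]-[524.2,-147.8]; a=d@ex; b=d@ey
import sys
cv2.imwrite(f'pics/{sys.argv[1]}.png',cv2.resize(c['frame'][110:220,180:330],(800,600),interpolation=cv2.INTER_CUBIC))
m=(a>-60)&(a<60)&(abs(b-128)<25)&(Z>85)&(Z<115)&(V<90); print('knob/fingers',m.sum(),np.percentile(a[m],[1,50,99]).round(1),np.percentile(b[m],[1,50,99]).round(1),np.percentile(Z[m],[1,99]).round(1))
E
python3 l.py push1
```

```text
tcp holder -3.2 127.8 84.3
t 22.35 pos [513.  -20.4  84.3] ydir 3.61 open -0.001 gf 0.3 F [-1.2  0.5 -0.8]
 shift in tool axes [-127.9    3.2  -25.7] rot [0.0001 0.     0.0001]
knob/fingers 52 [ 6.  26.9 36.3] [119.5 130.6 137.9] [ 94.4 112.3]
```

View pics/push1.png

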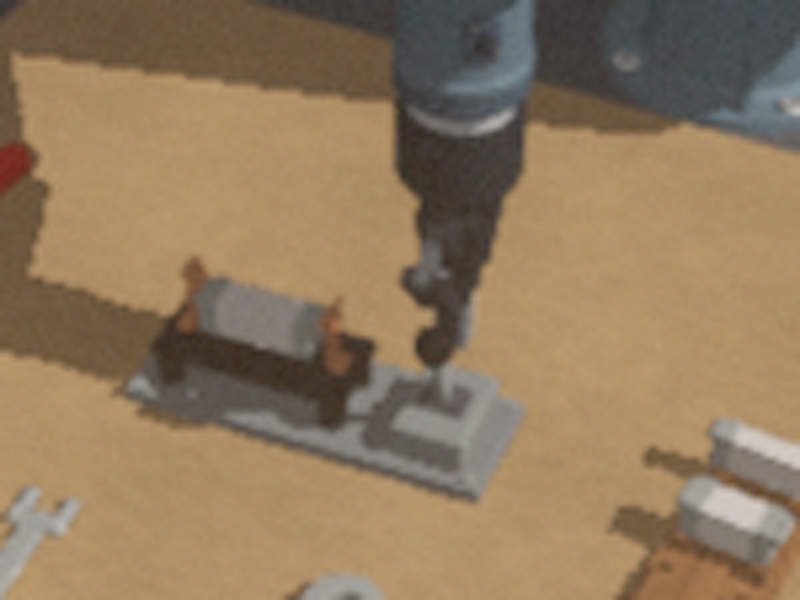

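The knob (crop (435,345)) has gone well over, its centre at about +24 mm; on needs 33. I push on a few mm, watching the force.

Request:
{"name": "jog_arm", "arguments": {
  "series": [
    [[0,2,0,0,0,0,0],[0,2,0,0,0,0,0],[0,2,0,0,0,0,0],[0,1,0,0,0,0,0],[0,0,0,0,0,0,0],[0,0,0,0,0,0,0],[0,0,0,0,0,0,0],[0,0,0,0,0,0,0],[0,0,0,0,0,0,0],[0,0,0,0,0,0,0]]
  ]
}}

```text
time_s: 23.4
eef_pos: [0.5201, -0.02, 0.0844]
eef_rot: [0.0, 0.684, 0.729, 0.0]
wrist_force: [-0.3, -0.1, 0.1]
opening: -0.002
grasp_force: 0.0
```

Request:
{"name": "jog_arm", "arguments": {
  "series": [
    [[0,1,0,0,0,0,0],[0,0,0,0,0,0,0],[0,1,0,0,0,0,0],[0,0,0,0,0,0,0],[0,0,0,0,0,0,0],[0,0,0,0,0,0,0],[0,0,0,0,0,0,0],[0,0,0,0,0,0,0],[0,0,0,0,0,0,0],[0,0,0,0,0,0,0]]
  ]
}}

```text
time_s: 24.4
eef_pos: [0.5218, -0.0198, 0.0842]
eef_rot: [-0.0, 0.684, 0.729, -0.0]
wrist_force: [-1.1, 0.0, -1.4]
opening: 0.005
grasp_force: 0.5
```

Request:
{"name": "jog_arm", "arguments": {
  "series": [
    [[0,1,0,0,0,0,0],[0,0,0,0,0,0,0],[0,1,0,0,0,0,0],[0,0,0,0,0,0,0],[0,0,0,0,0,0,0],[0,0,0,0,0,0,0],[0,0,0,0,0,0,0],[0,0,0,0,0,0,0],[0,0,0,0,0,0,0],[0,0,0,0,0,0,0]]
  ]
}}

```text
time_s: 25.4
eef_pos: [0.5235, -0.0197, 0.0842]
eef_rot: [-0.0, 0.684, 0.729, -0.0]
wrist_force: [-5.0, -0.7, 0.5]
opening: 0.002
grasp_force: 2.6
```

The force has risen to 5 N, so the lever is against its end stop. I back off and raise the tool.

Request:
{"name": "jog_arm", "arguments": {
  "series": [
    [[0,-5,0,0,0,0,0],[0,-15,0,0,0,0,0],[0,-20,0,0,0,0,0],[0,-20,0,0,0,0,0],[0,-10,-10,0,0,0,0],[0,0,-25,0,0,0,0],[0,0,-30,0,0,0,0],[0,0,-30,0,0,0,0],[0,0,-20,0,0,0,0],[0,0,0,0,0,0,0]]
  ]
}}

```text
time_s: 26.4
eef_pos: [0.4569, -0.0248, 0.203]
eef_rot: [0.004, 0.684, 0.729, 0.002]
wrist_force: [-0.2, 0.1, -0.1]
opening: 0.004
grasp_force: 0.0
```

```bash
python3 l.py end
python3 - <<'E'
from h import *
c=cam('top');W=cloud(c)*1000;V=c['frame'].max(-1); Z=W[...,2]
th=np.radians(3.6); ex=np.array([np.cos(th),np.sin(th)]); ey=np.array([-ex[1],ex[0]])
d=W[...,:2]-[524.2,-147.8]; a=d@ex; b=d@ey
m=(abs(a)<60)&(abs(b-128)<25)&(Z>85)&(Z<115)&(V<90)
if m.sum(): print('top knob',m.sum(),np.percentile(a[m],[1,50,99]).round(1))
m=(abs(a)<20)&(abs(b)<50)&(Z>66)&(Z<82)&(V>110); print('top fuse',m.sum())
if m.sum(): print(np.percentile(a[m],[1,50,99]).round(1),np.percentile(b[m],[1,50,99]).round(1),np.percentile(Z[m],[1,50,99]).round(1))
E
```

```text
tcp holder -59.4 127.0 203.0
t 26.4 pos [456.9 -24.8 203. ] ydir 3.62 open 0.004 gf 0.0 F [-0.2  0.1 -0.1]
 shift in tool axes [-126.7   58.6   93.9] rot [0.0086 0.0029 0.0003]
knob/fingers 39 [30.  40.  46.3] [119.3 129.9 138.8] [ 87.3 108.5]
top knob 67 [20.5 33.2 45. ]
top fuse 280
[-12.7  -0.   12.2] [-46.2  -4.4  37.3] [69.4 75.7 81.4]
```

View pics/end.png

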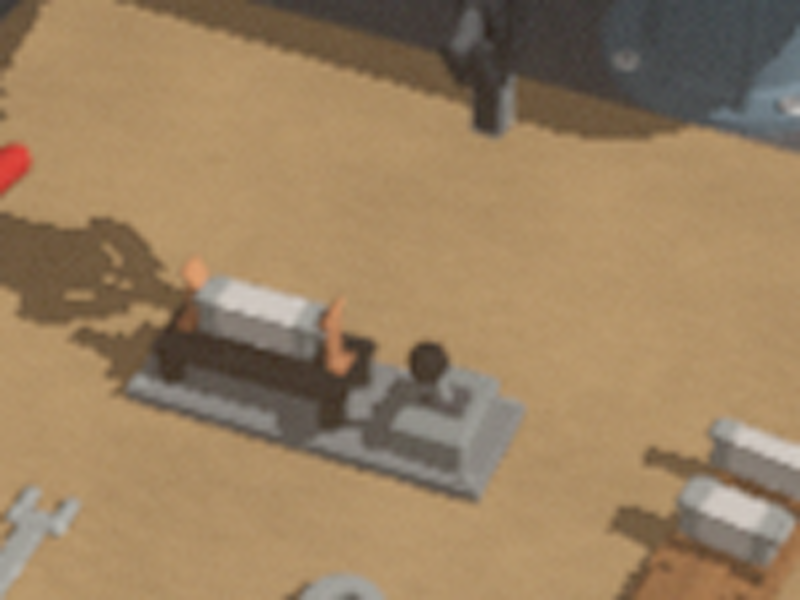

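The lever is fully over (knob centre at +33 mm, crop (428,362)), the fuse is home with its top at 75.7 mm, and the robot is clear of everything. I hand the job in.

```bash
python3 -c "
from bench import ctrl
print(ctrl.hand_in())"
```

```text
the job is handed in; nothing more can be done
None
```

I handed the job in, though the hand-in call gave no verdict: the full-size fuse is snapped home after a press of about 20 N, and the lever was pushed to its end stop at on only after that.

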